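# Clamp the test coupon and hold the spring probe square on its marked ring

### The job

In the materials lab, first swing the toggle clamp's arm over centre so that it snaps down and holds the steel coupon in its sloping nest; then lift the hand probe out of its stand and set its spring tip inside the ring scribed on the coupon. Hold the probe square to the coupon's sloping face (not plumb) and press lightly, so that the spring tip is pushed about half way in, and finish like that, still gripping and pressing. Never press hard, keep the coupon seated in the nest, and do not disturb the other things on the bench.

Things in the scene. Friction and masses are not known exactly. Their poses are not given: they have to be found in the camera images.
- nest: Fixed aluminium nest, dark base plate x -60..60, y -88..122 mm. Origin at table level under the centre of the coupon seat, z vertical. The seat slopes 15 degrees (0.262 rad), low along the nest's -x side, its outward normal leaning to nest -x; seat centre 45 mm above the table; rims 6 mm high. The toggle clamp stands at the +y end.
- clamp_pivot (a point): On the clamp's pivot pin, between two cheeks that reach 9 mm above it: 88 mm towards nest +y from the seat centre, 30 mm from the seat along its normal (20 mm above the coupon's face). The pin runs along the seat's slope (nest x tilted 15 degrees), so the arm swings in the plane of nest y and the seat's normal.
- clamp_ball (a point): Centre of the black ball knob, 24 mm across, on an 8 mm stem near the free end of the steel clamp arm (section 14 x 10 mm), 77 mm from the pivot. Closed, it lies 70 mm towards nest -y and 32 mm along the seat's normal from the pivot; open, 34 mm towards +y and 69 mm along the normal.
- clamp (a joint): Clamp angle, rad: 0 closed, rubber pad (16 mm across) on the coupon 32 mm towards nest +y of its centre; 1.6 fully open (the start), arm upright off the seat, ball to nest +y of the pivot. An over-centre spring drives it open above 0.8 and shut below, about 0.33 N m at the ends. Pushing the ball towards nest -y takes about 4 to 7 N; once past centre the arm snaps shut by itself in about 1 s.
- coupon: Loose plain steel plate 60 x 120 x 10 mm, 0.5 kg, lying in the nest's seat, its long side along the nest's y. Origin at the centre of its underside, z the outward normal of its (sloping) upper face, y along the nest's y.
- spot (a point): Centre of the scribed ring (15 mm outside, 11.5 mm inside) on the coupon's upper face, on the long centre line, 35 mm from the coupon's centre on the nest's -y side, away from the clamp. z is the outward normal of the face. (A small scribed cross near the middle is not the spot.)
- stand: Fixed grey block 70 x 70 x 65 mm with an upright 25 mm hole in the middle that goes right through; the probe stands in it. Origin at the centre of its underside.
- probe: Loose pen-like probe, 142 mm long, 0.13 kg, upright in the stand. Origin at the free end of its unpressed spring tip, z along the axis to the top. From there: steel tip 6 mm across (0-12 mm), nose 20 mm (to 50), black collar 36 mm (50-56) resting on the stand's top, barrel 25 mm (56-142), the grip. In the stand the origin is 15 mm above the table. Lift straight up over 55 mm to clear.
- probe_end (a point): The outer end of the probe's spring tip (moves in with the tip). z along the probe's axis towards the top.
- probe_tip (a joint): How far the spring tip is pushed in, m: 0 free, 0.010 at its stop. The push is 1.5 N at the start, rising 0.25 N per mm to 4 N at the stop; half way is 0.005 and 2.75 N.
- petri_dish: Loose glass dish, 70 mm across, 16 mm high; origin at the centre of its underside. Bystander.
- mount_a: Loose black resin mount 40 mm across, 22 mm high; origin at the centre of its underside. Bystander.
- mount_b: Another such mount, same size. Bystander.
- objective: Loose steel lens barrel standing on end, 32 mm across, 48 mm high; origin under it. Bystander.
- sample_jar: Loose jar 56 mm across, 70 mm high; origin under it. Bystander.
- rinse_bottle: Loose white bottle 60 mm across, 150 mm high; origin under it. Bystander.

How it is judged:
On the way, in this order (a step that is already met when the one before it is completed fails the run):
1. the clamp is over centre and down on the coupon (value of joint clamp below 0.08 rad), for 0.2 s.
2. with the clamp shut, the probe is lifted clear of its stand (value of joint clamp below 0.08 rad and height (world z) of probe above 0.068 m and contact force between probe and the fingers above 1 N), for 0.2 s.
At the end, for the whole second after the job is handed in: Clamp within 0.08 rad of closed; the gripper holds the probe still, tip end within 6 mm of the ring's centre, axis within 0.12 rad of the face's normal, spring tip pushed in 1.5 to 8.5 mm, pressing the coupon with 1 to 6 N and not touching the nest (value of joint clamp below 0.08 rad and distance between probe_end and spot below 0.006 m and angle between the z axis of probe and the z axis of spot, either way round below 0.12 rad and angle between probe's own z axis and vertical below 0.6 rad and value of joint probe_tip between 0.0015 and 0.0085 m and contact force between probe and coupon between 1 and 6 N and contact force between probe and the fingers above 2 N and contact force between probe and nest below 0.1 N and linear speed of probe below 0.02 m/s); the arm keeps its last pose, push and grip.
It fails at once if the probe is pressed hard on the coupon (over 15 N) (contact force between probe and coupon above 15 N).
It fails at once if the coupon is moved out of its seat (over 8 mm) (distance of coupon from where it was at the start of the episode above 0.008 m).
It fails at once if another thing on the bench is shifted (over 30 mm) or tipped (distance of any of petri_dish, mount_a, mount_b, objective, sample_jar, rinse_bottle from where it was at the start of the episode above 0.03 m or angle between any of petri_dish, mount_a, mount_b, objective, sample_jar, rinse_bottle's own z axis and vertical above 0.5 rad).
It also fails if it takes over 53 s, if anything falls off the work surface, if the arm or the gripper's body presses on something with over 40 N, if the wrist force passes 120 N, or if a joint passes its speed limit or range.

### The arm

A 6-joint arm with a two-finger parallel gripper is mounted at the origin on the work surface. World frame = base frame: x ahead of the robot, y to its left, z up, the work surface at z = 0. Lengths are in m, angles in rad, forces in N, time in s.
With the tool pointing down it reaches from about 0.35 to 0.975 m from the base axis. Payload 4.9 kg.
Tool frame: the origin (TCP) lies midway between the tips of the shut fingers; the grasp point (between the pads) lies 19 mm behind it (ctrl.tcp_to_grasp is the distance from the TCP to the grasp point, in m); z points along the fingers, y is the line along which they close (so a half turn about z gives the same grasp; the last joint's range is limited). The gripper opens to 85 mm and grips with 20 to 120 N. Pads are 22 mm wide; open, the fingers measure 114 mm over their backs; the gripper's body (76 mm by 85 mm) begins 54 mm behind the grasp point. The pads swing forward as they close: fully open they stand 13 mm farther back than shut.
Start: joints at [1.199, 0.053, 1.613, -0, 1.476, -0.119], TCP at [0.156, 0.605, 0.203] pointing down, gripper open.
Joint ranges: [-3.01, 3.01], [-1.01, 2.22], [0.06, 2.58], [-1.02, 4.17], [0.09, 2.62], [-3.14, 3.14]. Speed limits (rad/s): [2.57, 2.57, 3.14, 3.14, 3.14, 3.14].

### API

Orientations are given as a rotation vector (axis times angle).
In Python, from station import ctrl gives the robot as it stands.
- The arm moves only by the shell command python3 jog.py 'ROWS' [FORCE]. ROWS is one flat JSON list of numbers that holds 1 to 20 rows one after another, with no inner brackets; each row has 7 numbers: the finger opening in m, then dx, dy, dz in m, then a rotation vector rx, ry, rz in rad; each row is the pose to reach, as a shift and turn from the pose commanded when the command began, along the tool's axes at that moment; what a row does not reach only later rows make up. A row lasts 1/12 s, in which the tool goes at most 0.0417 m and 0.125 rad, less where a joint would pass 70% of its speed; a pose out of reach is approached as far as the arm can. The fingers move at their own pace and stop on an object; FORCE is the grip in N (left out, the last holds). Time passes only in rows, so rows that do not move let the fingers close. It prints the time, the measured TCP pose, the force, the opening and the grip force at its end. Input that does not fit is refused with a message, and nothing moves.
- ctrl.get_obs(): the state, without advancing time (a new reading comes with each control period).
- ctrl.get_image(name): name is "side" or "top" or "wrist"; returns the picture (400x640x3 uint8, red, green, blue); there is no depth.
- ctrl.camera_params(name): a dict with "fx", "fy", "cx", "cy" (pixels), "k1" (the pictures are not rectified: a ray, as slopes to the right and down, at radius r is drawn at 1 + k1 r^2 times it, then the intrinsics apply), "T" (4x4, takes a point from camera to world coordinates); the wrist camera has in their place "tool_from_camera" (4x4, takes a point from camera to tool coordinates, whose origin is the TCP and whose axes are the flange's). Camera axes: x right, y down, z forward; pixel columns grow to the right and rows downward; lengths in m; the calibration is good to about 2 mm. A picture is of the moment at which its call begins: read the wrist's pose just before it. camera_params takes no time and is no camera call.
- ctrl.finish_job(): hands the job in; it is judged then, once.
The state is a dict: "t": time; "q": joint angles; "dq": joint speeds; "effort": joint torques, N m; "tool_pos": TCP position; "tool_rot": TCP orientation; "contact_force": force on the tool from outside, world axes, zero at the start; "wrist_torque": the same for the moment, N m; "opening": finger opening in m; "grip_force": force on a finger pad.
Only numpy, scipy, OpenCV 4.12 (cv2) and the standard library are available. Lean on these libraries where they do the work, as an engineer would, in place of code of your own. Each camera call takes 0.05 s, during which the arm holds its last target. There are 200 camera calls.

## Working session

There is one attempt and no reset: what is moved stays moved. The work goes in short steps, Python scripts to look and compute and a shell command to move; the robot and the scene stay as the last step left them, time stands still between calls to the robot, and variables do not carry over. Pictures are saved under pics/ and viewed, at most 10 in all, crops included, and the job is handed in when it is done.

```bash
ls; mkdir -p pics
cat > h.py <<'E'
import numpy as np, cv2
from scipy.spatial.transform import Rotation as R
from station import ctrl
def cam(name,o=None):
    p=ctrl.camera_params(name)
    if 'T' in p: T=np.array(p['T'])
    else:
        o=o or ctrl.get_obs(); W=np.eye(4); W[:3,:3]=R.from_rotvec(o['tool_rot']).as_matrix(); W[:3,3]=o['tool_pos']
        T=W@np.array(p['tool_from_camera'])
    return p,T
def ray(p,T,u,v):
    d=np.array([(u-p['cx'])/p['fx'],(v-p['cy'])/p['fy']]); s=d.copy()
    for _ in range(20): s=d/(1+p['k1']*(s@s))
    r=T[:3,:3]@np.array([s[0],s[1],1]); return T[:3,3],r/np.linalg.norm(r)
def onz(p,T,u,v,z):
    o,r=ray(p,T,u,v); return o+r*(z-o[2])/r[2]
def tri(a,b):
    # a,b = (p,T,u,v): midpoint, gap
    o1,r1=ray(*a);o2,r2=ray(*b)
    s=np.linalg.lstsq(np.c_[r1,-r2],o2-o1,rcond=None)[0]
    P,Q=o1+r1*s[0],o2+r2*s[1]; return (P+Q)/2,np.linalg.norm(P-Q)
def proj(p,T,X):
    c=T[:3,:3].T@(np.asarray(X)-T[:3,3]); s=c[:2]/c[2]; s=s*(1+p['k1']*(s@s))
    return np.array([s[0]*p['fx']+p['cx'],s[1]*p['fy']+p['cy']])
E
python3 - <<'E'
from h import *
o=ctrl.get_obs();print(o['t'],o['tool_pos'],o['tool_rot'])
for n in('top','side','wrist'):
    im=ctrl.get_image(n); cv2.imwrite(f'pics/{n}0.png',im[:,:,::-1])
    p,T=cam(n); print(n,p['fx'],T[:3,3].round(3),T[:3,2].round(3),p['k1'])
E
```

```text
jog.py
pics
station.py
0.0 [0.15609881 0.60449303 0.20124084] [-0.39609524 -3.11599937  0.00315561]
top 418.3968028086959 [0.409 0.013 1.026] [ 0.177 -0.023 -0.984] -0.023852669402204357
side 376.11857548234445 [0.328 0.605 0.441] [ 0.345 -0.817 -0.462] -0.029643827159541468
wrist 338.175249786517 [0.077 0.626 0.372] [ 0.306 -0.08  -0.949] -0.008035521276702923
```

View pics/top0.png

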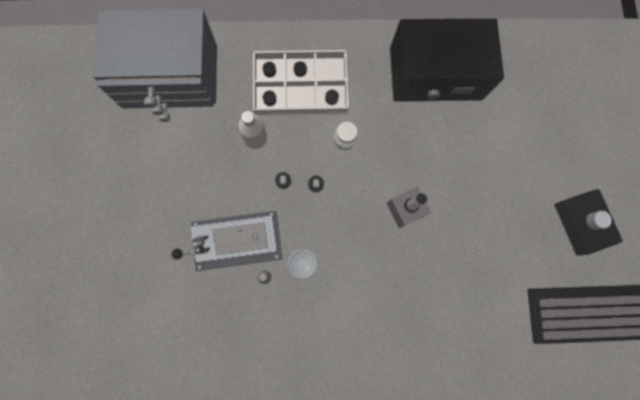

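View pics/side0.png

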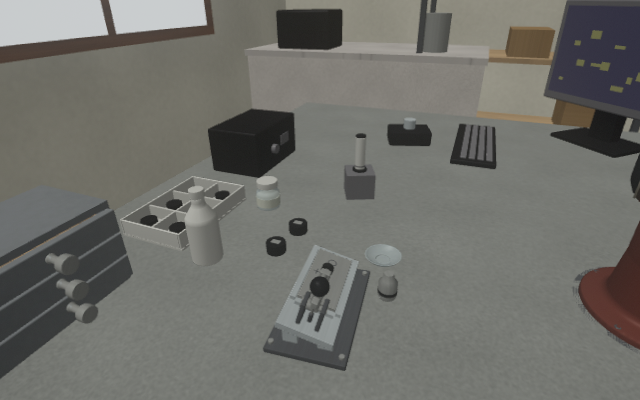

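Top view: nest at about (235,240) with the clamp to the left (+y), ball at (177,254), ring near (256,237), cross near (240,231). The stand is at (409,207) with the probe top at (421,199). Side view: ball (319,287), ring about (331,264), probe top (361,137), stand top about (359,168). Next, enlarged crops.

Run:
```python
import cv2,numpy as np
t=cv2.imread('pics/top0.png');s=cv2.imread('pics/side0.png')
def c(im,x,y,w,h,k):
    r=cv2.resize(im[y:y+h,x:x+w],None,fx=k,fy=k,interpolation=cv2.INTER_CUBIC)
    for i in range(0,w,10): cv2.line(r,(i*k,0),(i*k,4 if i%50 else 12),(0,255,255),1)
    for i in range(0,h,10): cv2.line(r,(0,i*k),(4 if i%50 else 12,i*k),(0,255,255),1)
    return r
A=c(t,165,200,120,75,4); B=c(t,380,180,60,50,5)
C=c(s,260,240,120,120,4); D=c(s,335,125,50,80,6)
cv=np.zeros((600,800,3),np.uint8)
def put(r,x,y):
    h,w=r.shape[:2]; h=min(h,600-y); w=min(w,800-x); cv[y:y+h,x:x+w]=r[:h,:w]
put(A,0,0);put(C[:300],0,300);put(B,490,0);put(D[:345],490,255)
cv2.imwrite('pics/comp1.png',cv)
```

```text
(no output)
```

View pics/comp1.png

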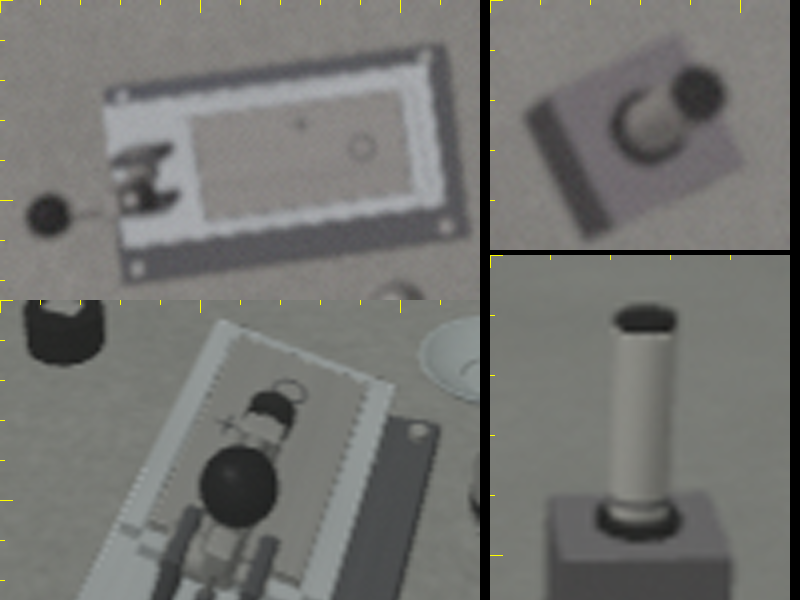

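Pixels: top view ring (255.3,236.8), ball (177,253.8), plate corners (282,258.8), (276.2,211.3), (191.2,223), (196.2,270.8), probe top (421.6,199), collar (412,205). Side view ring (332.2,262.7), ball (319.8,286.7), probe top (360.8,135.8), collar (359.7,169.2).

```bash
cat > m.py <<'E'
from h import *
tp,tT=cam('top');sp,sT=cam('side')
pr=lambda *a:print(*[x.round(4) if hasattr(x,'round') else x for x in a])
for n,a,b in [('ring',(255.3,236.8),(332.2,262.7)),('ball',(177,253.8),(319.8,286.7)),('ptop',(421.6,199),(360.8,135.8)),('collar',(412,205),(359.7,169.2))]:
    P,g=tri((tp,tT,*a),(sp,sT,*b)); pr(n,P,g)
c=[onz(tp,tT,u,v,.008) for u,v in [(282,258.8),(276.2,211.3),(191.2,223),(196.2,270.8)]]
for x in c: pr('corner',x)
pr('sides',*[np.linalg.norm(c[i]-c[i-1]) for i in range(4)])
d=(c[2]-c[1])+(c[3]-c[0]); yaw=np.arctan2(-d[0],d[1]); pr('yaw',yaw)
y=np.array([-np.sin(yaw),np.cos(yaw),0]);x=np.array([np.cos(yaw),np.sin(yaw),0])
N=np.mean(c,0)-17*.001*y; N[2]=0; pr('nest from plate',N)
n=np.array([0,0,1])*np.cos(.262)-x*np.sin(.262)
seat=N+[0,0,.045]
pr('n',n,'ring pred',seat+.01*n-.035*y,'pivot',seat+.088*y+.03*n,'ball open',seat+.122*y+.099*n,'ball closed',seat+.018*y+.062*n)
for nm,u,v,z in [('petri',302,264,.01),('obj',264.5,277,.04),('mA',283,180,.02),('mB',316,183,.02)]: pr(nm,onz(tp,tT,u,v,z))
E
python3 m.py
python3 - <<'E'
from h import *
W=R.from_rotvec(ctrl.get_obs()['tool_rot']).as_matrix();print(W.round(3), ctrl.tcp_to_grasp)
E
```

```text
ring [0.5018 0.1304 0.0525] 0.0029
ball [0.4612 0.2843 0.1384] 0.0018
ptop [ 0.5651 -0.2362  0.1513] 0.0035
collar [ 0.5659 -0.2378  0.0634] 0.0016
corner [0.45   0.0712 0.008 ]
corner [0.566 0.084 0.008]
corner [0.5419 0.2915 0.008 ]
corner [0.4264 0.2767 0.008 ]
sides 0.2069 0.1168 0.2089 0.1164
yaw 0.1151
nest from plate [0.498 0.164 0.   ]
n [-0.2573 -0.0298  0.9659] ring pred [0.4995 0.1289 0.0547] pivot [0.4802 0.2505 0.074 ] ball open [0.4585 0.2822 0.1406] ball closed [0.48   0.18   0.1049]
petri [0.4363 0.0233 0.01  ]
obj [0.4079 0.1104 0.04  ]
mA [0.6417 0.0657 0.02  ]
mB [ 0.6324 -0.0153  0.02  ]
[[-0.968  0.25  -0.001]
 [ 0.25   0.968 -0.002]
 [ 0.    -0.002 -1.   ]] 0.0187
```

The nest model and the triangulated points agree to about 2–3 mm. Now I move the closed fingers behind the ball, on its +y side.

```bash
python3 jog.py '[0, -0.36, -0.196, 0.01, 0, 0, -0.368, 0, -0.36, -0.196, 0.01, 0, 0, -0.368, 0, -0.36, -0.196, 0.01, 0, 0, -0.368, 0, -0.36, -0.196, 0.01, 0, 0, -0.368, 0, -0.36, -0.196, 0.01, 0, 0, -0.368, 0, -0.36, -0.196, 0.01, 0, 0, -0.368, 0, -0.36, -0.196, 0.01, 0, 0, -0.368, 0, -0.36, -0.196, 0.01, 0, 0, -0.368, 0, -0.36, -0.196, 0.01, 0, 0, -0.368, 0, -0.36, -0.196, 0.01, 0, 0, -0.368, 0, -0.36, -0.196, 0.01, 0, 0, -0.368, 0, -0.36, -0.196, 0.07, 0, 0, -0.368, 0, -0.36, -0.196, 0.07, 0, 0, -0.368, 0, -0.36, -0.196, 0.07, 0, 0, -0.368, 0, -0.36, -0.196, 0.07, 0, 0, -0.368]'
python3 - <<'E'
from h import *
o=ctrl.get_obs();print(o['q'],R.from_rotvec(o['tool_rot']).as_matrix().round(3))
im=ctrl.get_image('side');cv2.imwrite('pics/side1.png',im[:,:,::-1])
im2=ctrl.get_image('wrist');cv2.imwrite('pics/wr1.png',im2[:,:,::-1])
c=np.vstack([im[150:400,150:500],im2[:,:][75:325,145:495]])[:,:,::-1]
cv2.imwrite('pics/c2.png',c)
E
```

```text
t: 1.4
tool_pos: [0.4546, 0.325, 0.1311]
tool_rot: [0.181, -3.133, 0.002]
contact_force: [0.1, -0.3, 0.3]
opening: 0.0001
grip_force: 0.0
[ 4.87359248e-01 -4.72692283e-02  1.83466022e+00  1.00634559e-04
  1.35762695e+00 -1.19874919e+00] [[-0.993 -0.115 -0.003]
 [-0.115  0.993 -0.002]
 [ 0.003 -0.001 -1.   ]]
```

View pics/c2.png

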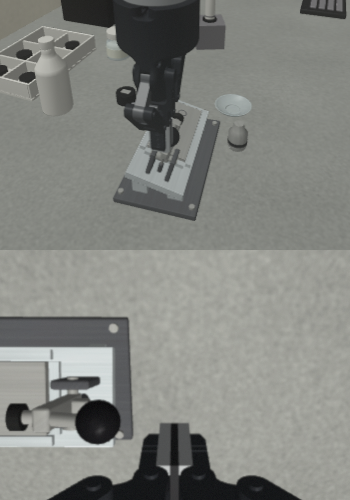

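The wrist crop shows the ball at (243,247) in full-image pixels, to the left of (−y from) the closed fingers. Checking the alignment.

Run:
```python
from h import *
o=ctrl.get_obs();p,T=cam('wrist',o)
print(proj(p,T,o['tool_pos']))
for z in(.132,.139,.146):print(onz(p,T,243,247,z))
print(proj(p,T,[.4597,.283,.139]))
sp,sT=cam('side')
```

```text
[317.91935794 239.81770324]
[0.46694152 0.28455303 0.132     ]
[0.46322145 0.28587121 0.139     ]
[0.45950137 0.28718939 0.146     ]
[237.9751106  240.61785847]
```

```bash
python3 jog.py '[0, -0.004, -0.010, 0, 0, 0, 0, 0, -0.004, -0.018, 0, 0, 0, 0, 0, -0.004, -0.026, 0, 0, 0, 0, 0, -0.004, -0.034, 0, 0, 0, 0, 0, -0.004, -0.042, 0, 0, 0, 0, 0, -0.004, -0.050, 0, 0, 0, 0, 0, -0.004, -0.057, 0, 0, 0, 0]'
python3 - <<'E'
from h import *
print(ctrl.get_obs()['contact_force'])
E
```

```text
t: 2.08
tool_pos: [0.4665, 0.2681, 0.1325]
tool_rot: [-0.18, 3.136, -0.0]
contact_force: [-0.4, -0.4, -0.2]
opening: -0.0002
grip_force: 0.0
[-0.41542422 -0.35587179 -0.21279905]
```

Run:
```python
from h import *
im=ctrl.get_image('wrist');im2=ctrl.get_image('side')
cv2.imwrite('pics/c3.png',np.vstack([im[100:400,120:520],im2[180:380,200:600]])[:,:,::-1])
```

```text
(no output)
```

View pics/c3.png

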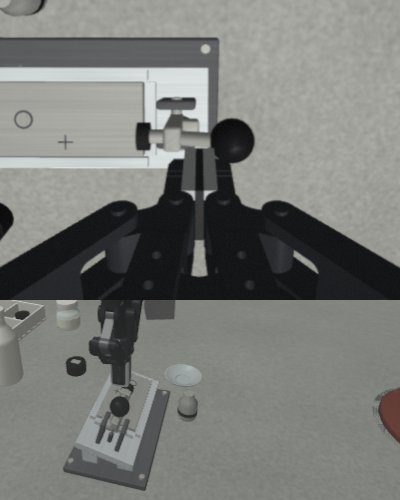

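The wrist picture shows the ball at (352,240), now to the right of the fingertips (318,247), so the fingers seem to have passed it. Computing where it lies.

Run:
```python
from h import *
o=ctrl.get_obs();p,T=cam('wrist',o); print(T[:3,3],o['tool_pos'],o['contact_force'])
W=T.copy()
for z in(.12,.132,.139,.146,.16):print(onz(p,T,352,240,z))
# two wrist views
im=ctrl.get_image('wrist')
sp,sT=cam('side'); print(tri((p,T,352,240),(sp,sT,320,286.5)))
print(tri((p,T,352,240),(sp,sT,319.8,286.7)))
T0=np.eye(4);T0[:3,:3]=R.from_rotvec([.181,-3.133,.002]).as_matrix();T0[:3,3]=[.4546,.325,.1311]
T0=T0@np.array(p['tool_from_camera'])
print(tri((p,T,352,240),(p,T0,243,247)))
print('ring wrist z.0535',onz(p,T,143,219,.0535))
```

```text
[0.38540038 0.25939895 0.30337354] [0.46651346 0.26801974 0.1324738 ] [-0.27649752 -0.39322851  0.5032489 ]
[0.47024209 0.28885802 0.12      ]
[0.46469003 0.28693021 0.132     ]
[0.46145133 0.28580565 0.139     ]
[0.45821263 0.2846811  0.146     ]
[0.45173523 0.28243199 0.16      ]
(array([0.46118383, 0.28567116, 0.13987758]), np.float64(0.0002514859053502627))
(array([0.461387  , 0.28572955, 0.13952617]), np.float64(0.0003251527733885816))
(array([0.46025085, 0.28551087, 0.13970071]), np.float64(0.001610785398665725))
ring wrist z.0535 [0.5018021  0.13137247 0.0535    ]
```

Run:
```python
from h import *
o=ctrl.get_obs();im=ctrl.get_image('wrist');im2=ctrl.get_image('side')
a=cv2.resize(im[190:310,250:410],None,fx=5,fy=5,interpolation=cv2.INTER_CUBIC)[:,:400*2][:600]
b=cv2.resize(im2[220:340,285:365],None,fx=5,fy=5,interpolation=cv2.INTER_CUBIC)
sp,sT=cam('side')
u=proj(sp,sT,o['tool_pos']);print(u)
cv2.circle(b,tuple(int(x) for x in (u-[285,220])*5),4,(255,0,0),-1)
cv2.imwrite('pics/c4.png',np.hstack([cv2.resize(a,(400,300)),np.zeros((300,0,3),np.uint8)])[:,:,::-1]) 
c=np.zeros((600,800,3),np.uint8);c[:,:400]=a[:,175:575];c[:,400:]=b;cv2.imwrite('pics/c4.png',c[:,:,::-1])
```

```text
[321.38560971 281.48722214]
```

View pics/c4.png

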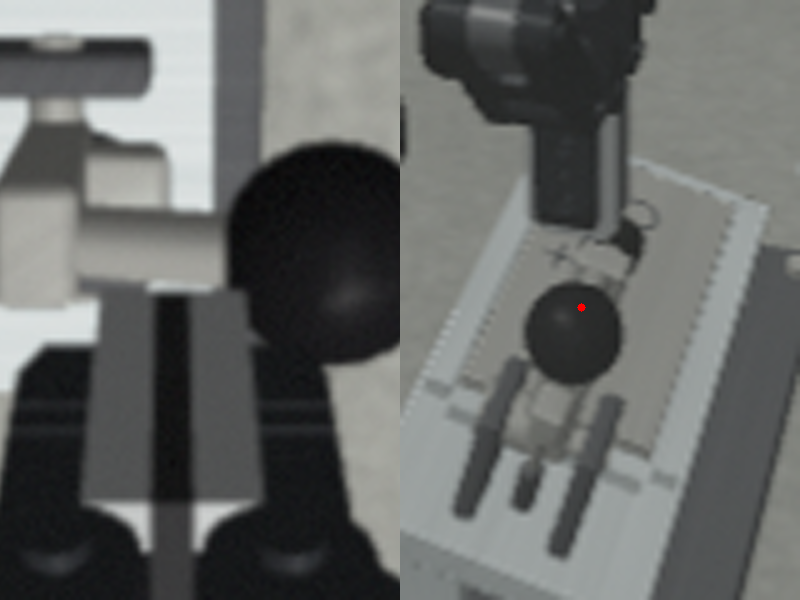

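The side crop shows the fingertips ending at (318.6,264.4), above where the reported TCP projects (321,281). The wrist crop puts the tip edge at (319.4,248). It looks as if the tips are higher than the TCP and went over the ball, so I triangulate them.

Run:
```python
from h import *
o=ctrl.get_obs();p,T=cam('wrist',o);sp,sT=cam('side')
print(tri((p,T,319.4,248),(sp,sT,318.6,264.4)))
for dz in(0,.01,.02):
  for dx in(-.011,0,.011):
    X=o['tool_pos']+np.array([dx,0,dz]);print(dz,dx,proj(p,T,X),proj(sp,sT,X))
```

```text
(array([0.46503058, 0.26928436, 0.15622354]), np.float64(0.010156944235313317))
0 -0.011 [320.2168332  221.60386821] [329.58799737 283.97463244]
0 0 [317.91949874 239.81716395] [321.26987679 281.79997069]
0 0.011 [315.70562643 257.36725722] [313.08494924 279.65757344]
0.01 -0.011 [320.28486732 229.00390085] [329.60324509 277.57892414]
0.01 0 [317.86416736 248.0399597 ] [321.19945679 275.43353427]
0.01 0.011 [315.53609564 266.34556856] [312.93170824 273.3204699 ]
0.02 -0.011 [320.36068435 237.25149761] [329.61858524 271.04790205]
0.02 0 [317.80264182 257.18453335] [321.12750096 268.93362493]
0.02 0.011 [315.34798732 276.30924569] [312.77538755 266.85171029]
```

Tips appear about 25–30 mm above the reported TCP, so they cleared the ball. I'll go back, drop 28 mm, and push again.

```bash
python3 jog.py '[0, 0, 0.03, 0, 0, 0, 0, 0, 0.004, 0.064, 0, 0, 0, 0, 0, 0.004, 0.064, 0, 0, 0, 0, 0, 0.004, 0.064, 0.028, 0, 0, 0, 0, 0.004, 0.064, 0.028, 0, 0, 0, 0, 0.004, 0.05, 0.028, 0, 0, 0, 0, 0.004, 0.042, 0.028, 0, 0, 0, 0, 0.004, 0.034, 0.028, 0, 0, 0, 0, 0.004, 0.026, 0.028, 0, 0, 0, 0, 0.002, 0.018, 0.028, 0, 0, 0]'
python3 - <<'E'
from h import *
for i in range(1):
    o=ctrl.get_obs();print(o['contact_force'].round(2) if hasattr(o['contact_force'],'round') else o['contact_force'])
E
```

```text
t: 3.17
tool_pos: [0.4635, 0.2903, 0.1105]
tool_rot: [-0.179, 3.132, 0.017]
contact_force: [-4.7, 8.5, 11.7]
opening: 0.0003
grip_force: 6.2
[-4.66  8.51 11.67]
```

Contact is on the ball's upper side (force mostly +z). I'll go back and approach 14 mm lower.

```bash
python3 jog.py '[0, 0, 0.02, 0, 0, 0, 0, 0, 0.002, 0.046, 0, 0, 0, 0, 0, 0.002, 0.046, 0, 0, 0, 0, 0, 0.002, 0.046, 0.014, 0, 0, 0, 0, 0.002, 0.046, 0.014, 0, 0, 0, 0, 0.002, 0.036, 0.014, 0, 0, 0, 0, 0.002, 0.028, 0.014, 0, 0, 0, 0, 0.002, 0.02, 0.014, 0, 0, 0, 0, 0.002, 0.012, 0.014, 0, 0, 0, 0, 0.002, 0.004, 0.014, 0, 0, 0, 0, 0.001, -0.004, 0.014, 0, 0, 0, 0, 0.001, -0.012, 0.014, 0, 0, 0]'
```

```text
t: 4.17
tool_pos: [0.4643, 0.2753, 0.0934]
tool_rot: [-0.179, 3.132, 0.007]
contact_force: [-0.2, 4.3, 4.5]
opening: -0.0001
grip_force: 2.1
```

```bash
python3 jog.py '[0, 0, -0.008, 0, 0, 0, 0, 0, 0, -0.016, 0, 0, 0, 0, 0, 0, -0.024, 0, 0, 0, 0, 0, 0, -0.032, 0, 0, 0, 0]'
```

```text
t: 4.5
tool_pos: [0.4661, 0.2415, 0.09]
tool_rot: [0.18, -3.135, 0.001]
contact_force: [0.2, 0.6, -0.9]
opening: -0.0002
grip_force: 0.5
```

```bash
python3 jog.py '[0, 0, 0, -0.04, 0, 0, 0, 0, 0, 0, -0.08, 0, 0, 0, 0, 0, 0, -0.1, 0, 0, 0, 0, 0, 0, -0.1, 0, 0, 0]'
python3 - <<'E'
from h import *
im=ctrl.get_image('side')[200:350,230:430]; w=ctrl.get_image('wrist')
a=cv2.resize(im,(400,300),interpolation=cv2.INTER_CUBIC);b=cv2.resize(w,(480,300))
cv2.imwrite('pics/c5.png',np.vstack([cv2.copyMakeBorder(a,0,0,0,80,0),b])[:,:,::-1])
E
```

```text
t: 4.83
tool_pos: [0.4693, 0.2428, 0.1966]
tool_rot: [-0.179, 3.128, 0.002]
contact_force: [0.4, -0.1, 0.7]
opening: 0.0001
grip_force: 0.0
```

View pics/c5.png

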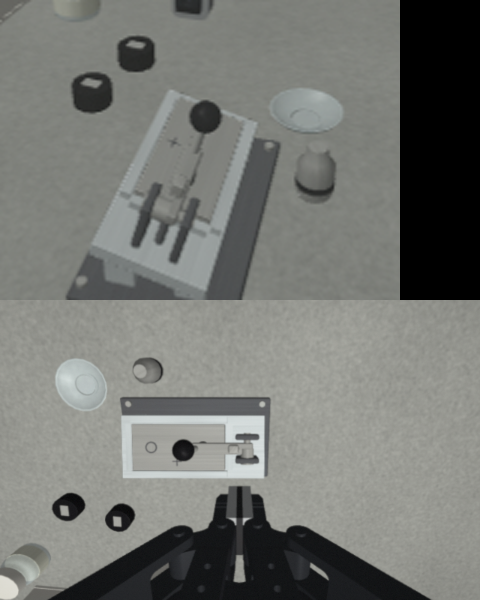

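The clamp arm is down: side view shows the ball over the coupon, wrist view shows the ring at about (201,197) full scale, visible. Next, go above the probe with the gripper open.

```bash
python3 jog.py '[0.085, -0.04, -0.488, -0.03, 0, 0, 0, 0.085, -0.04, -0.488, -0.03, 0, 0, 0, 0.085, -0.04, -0.488, -0.03, 0, 0, 0, 0.085, -0.04, -0.488, -0.03, 0, 0, 0, 0.085, -0.04, -0.488, -0.03, 0, 0, 0, 0.085, -0.04, -0.488, -0.03, 0, 0, 0, 0.085, -0.04, -0.488, -0.03, 0, 0, 0, 0.085, -0.04, -0.488, -0.03, 0, 0, 0, 0.085, -0.04, -0.488, -0.03, 0, 0, 0, 0.085, -0.04, -0.488, -0.03, 0, 0, 0, 0.085, -0.04, -0.488, -0.03, 0, 0, 0, 0.085, -0.04, -0.488, -0.03, 0, 0, 0, 0.085, -0.04, -0.488, -0.03, 0, 0, 0, 0.085, -0.04, -0.488, -0.03, 0, 0, 0, 0.085, -0.04, -0.488, -0.03, 0, 0, 0]' 40
python3 - <<'E'
from h import *
o=ctrl.get_obs();p,T=cam('wrist',o);sp,sT=cam('side');print(o['q'])
w=ctrl.get_image('wrist');s=ctrl.get_image('side')
cv2.imwrite('pics/w6.png',w[:,:,::-1]);cv2.imwrite('pics/s6.png',s[:,:,::-1])
print('wrist pred top,collar,TCP',proj(p,T,[.5651,-.2362,.157]),proj(p,T,[.5655,-.237,.071]),proj(p,T,o['tool_pos']))
print('side',proj(sp,sT,o['tool_pos']))
c=np.vstack([cv2.resize(w,(480,300)),cv2.copyMakeBorder(cv2.resize(s[60:210,260:460],(400,300),interpolation=cv2.INTER_CUBIC),0,0,0,80,0)])
cv2.imwrite('pics/c6.png',c[:,:,::-1])
E
```

```text
t: 6.18
tool_pos: [0.5609, -0.2365, 0.2179]
tool_rot: [0.18, -3.133, -0.004]
contact_force: [0.8, 0.9, -0.2]
opening: 0.0846
grip_force: 0.0
[-5.21259672e-01  9.13291789e-03  1.63180129e+00  1.50129448e-04
  1.50538788e+00 -2.20695144e+00]
wrist pred top,collar,TCP [317.62841701 209.21059283] [316.8577437  179.02125134] [317.92187259 239.8173385 ]
side [364.46216413 108.51216571]
```

View pics/c6.png

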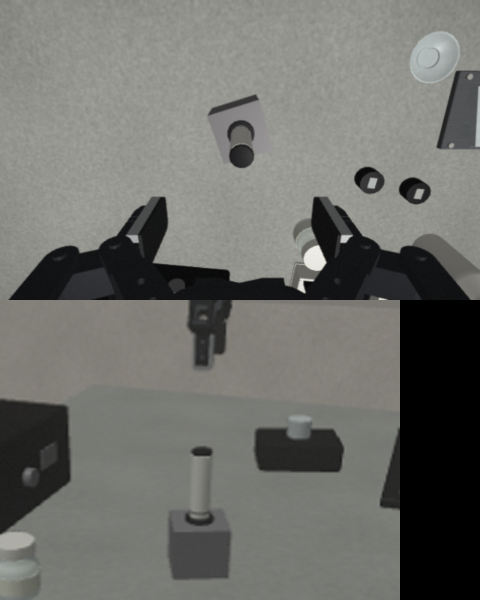

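Wrist view: probe top at (321,207), collar at (321,173). Side view: near fingertip at (361.5,94), probe clearly below it. Computing the true tip height and probe offset.

Run:
```python
from h import *
o=ctrl.get_obs();p,T=cam('wrist',o);sp,sT=cam('side');tp,tT=cam('top')
def ony(u,v,y):
    O,r=ray(sp,sT,u,v); return O+r*(y-O[1])/r[1]
for y in(.0425,.057): print('tip open',ony(361.5,94,o['tool_pos'][1]+y)-o['tool_pos'])
for y in(.0,.0145): print('tip shut earlier',ony(318.6,264.4,.268+y)-[.4665,.268,.1325])
w=cv2.imread('pics/w6.png');g=cv2.cvtColor(w,6)
m=(g[185:225,295:345]<45).astype(np.uint8);n,l,st,ce=cv2.connectedComponentsWithStats(m);print(st[1:],ce[1:]+[295,185])
for z in(.151,.157):print('top',onz(p,T,321,207,z))
print('collar',onz(p,T,321,173,.068))
print('tri top-w',tri((p,T,321,207),(tp,tT,421.6,199)),'tri side-w',tri((p,T,321,207),(sp,sT,360.8,135.8)))
# ring from the wrist at the earlier place
T0=np.eye(4);T0[:3,:3]=R.from_rotvec([-.179,3.128,.002]).as_matrix();T0[:3,3]=[.4693,.2428,.1966]
T0=T0@np.array(p['tool_from_camera'])
print('ring',onz(p,T0,201.5,197,.0535),tri((p,T0,201.5,197),(tp,tT,255.3,236.8)))
```

```text
tip open [-0.00452589  0.0425      0.04134936]
tip open [-0.0086768   0.057       0.04462437]
tip shut earlier [0.00360226 0.         0.02493634]
tip shut earlier [-0.00249237  0.0145      0.03712095]
[[ 11   8  31  30 446]] [[316.82735426 207.02466368]]
top [ 0.56639464 -0.23291898  0.151     ]
top [ 0.56424586 -0.23321763  0.157     ]
collar [ 0.56096468 -0.23297462  0.068     ]
tri top-w (array([ 0.56161021, -0.23334848,  0.16327674]), np.float64(0.0008207699165982265)) tri side-w (array([ 0.56596917, -0.23297697,  0.15238114]), np.float64(0.00013163808650677646))
ring [0.50572601 0.13186077 0.0535    ] (array([0.50244789, 0.13117153, 0.05558662]), np.float64(0.005604330649678341))
```

Shut tips sit about 30–37 mm behind the reported TCP. Lowering to TCP z≈0.086, where the pads cover the upper barrel whichever offset holds, then closing.

```bash
python3 jog.py '[0.085, -0.004, 0.002, 0.03, 0, 0, 0, 0.085, -0.004, 0.002, 0.06, 0, 0, 0, 0.085, -0.004, 0.002, 0.09, 0, 0, 0, 0.085, -0.004, 0.002, 0.11, 0, 0, 0, 0.085, -0.004, 0.002, 0.122, 0, 0, 0, 0.085, -0.004, 0.002, 0.132, 0, 0, 0, 0.085, -0.004, 0.002, 0.132, 0, 0, 0, 0.085, -0.004, 0.002, 0.132, 0, 0, 0]' 40
python3 - <<'E'
from h import *
w=ctrl.get_image('wrist');s=ctrl.get_image('side')
c=np.vstack([cv2.resize(w,(480,300)),cv2.copyMakeBorder(cv2.resize(s[90:210,280:440],(400,300),interpolation=cv2.INTER_CUBIC),0,0,0,80,0)])
cv2.imwrite('pics/c7.png',c[:,:,::-1])
E
```

```text
t: 6.95
tool_pos: [0.5664, -0.2345, 0.0892]
tool_rot: [-0.182, 3.136, -0.001]
contact_force: [-0.2, 0.3, 0.8]
opening: 0.085
grip_force: 0.0
```

View pics/c7.png

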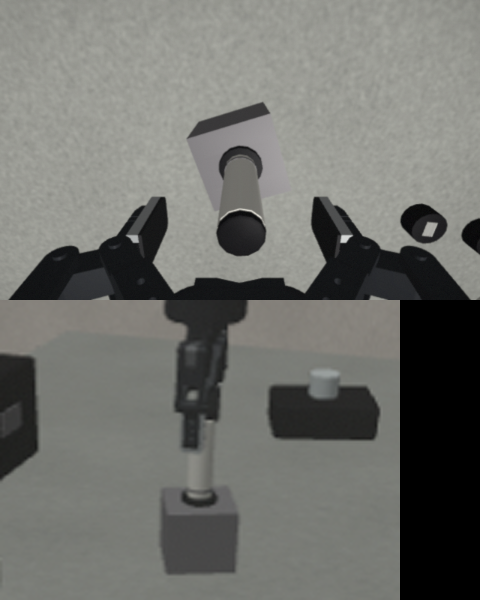

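The barrel is centred between the pads (wrist top at (321,313)). In the side view the fingertip at v≈150 covers only the upper barrel and the body is well above. I'll drop 15 mm and close.

```bash
python3 jog.py '[0.085, 0, 0, 0.008, 0, 0, 0, 0.085, 0, 0, 0.016, 0, 0, 0, 0.085, 0, 0, 0.016, 0, 0, 0, 0.01, 0, 0, 0.016, 0, 0, 0, 0.01, 0, 0, 0.016, 0, 0, 0, 0.01, 0, 0, 0.016, 0, 0, 0, 0.01, 0, 0, 0.016, 0, 0, 0, 0.01, 0, 0, 0.016, 0, 0, 0, 0.01, 0, 0, 0.016, 0, 0, 0, 0.01, 0, 0, 0.016, 0, 0, 0, 0.01, 0, 0, 0.016, 0, 0, 0, 0.01, 0, 0, 0.016, 0, 0, 0]' 40
```

```text
t: 8.05
tool_pos: [0.5661, -0.2348, 0.0728]
tool_rot: [-0.181, 3.136, -0.0]
contact_force: [0.4, 0.8, 1.2]
opening: 0.0234
grip_force: 39.7
```

```bash
python3 jog.py '[0.01, 0, 0, -0.02, 0, 0, 0, 0.01, 0, 0, -0.05, 0, 0, 0, 0.01, 0, 0, -0.08, 0, 0, 0, 0.01, 0, 0, -0.11, 0, 0, 0, 0.01, 0, 0, -0.12, 0, 0, 0, 0.01, 0, 0, -0.12, 0, 0, 0, 0.01, 0, 0, -0.12, 0, 0, 0, 0.01, 0, 0, -0.12, 0, 0, 0, 0.01, 0, 0, -0.12, 0, 0, 0]'
python3 - <<'E'
from h import *
s=ctrl.get_image('side');w=ctrl.get_image('wrist');cv2.imwrite('pics/s8.png',s[:,:,::-1]);cv2.imwrite('pics/w8.png',w[:,:,::-1])
E
```

```text
t: 8.8
tool_pos: [0.5645, -0.234, 0.1891]
tool_rot: [0.181, -3.132, -0.004]
contact_force: [-0.4, 0.3, -1.7]
opening: 0.0239
grip_force: 39.9
```

```bash
python3 jog.py '[0.01, 0.01, 0.04, 0, 0, 0, 0, 0.01, 0.02, 0.08, 0, 0, 0, 0, 0.01, 0.03, 0.12, 0, 0, 0, 0, 0.01, 0.04, 0.16, 0, 0, 0, 0, 0.01, 0.0447, 0.2, 0, 0, -0.06, 0, 0.01, 0.0447, 0.24, 0, 0, -0.12, 0, 0.01, 0.0447, 0.28, 0, 0, -0.18, 0, 0.01, 0.0447, 0.32, 0, 0, -0.24, 0, 0.01, 0.0447, 0.35, 0, 0, -0.262, 0, 0.01, 0.0447, 0.365, 0, 0, -0.262, 0, 0.01, 0.0447, 0.3705, 0.02, 0, -0.262, 0, 0.01, 0.0447, 0.3705, 0.04, 0, -0.262, 0, 0.01, 0.0447, 0.3705, 0.054, 0, -0.262, 0, 0.01, 0.0447, 0.3705, 0.054, 0, -0.262, 0, 0.01, 0.0447, 0.3705, 0.054, 0, -0.262, 0, 0.01, 0.0447, 0.3705, 0.054, 0, -0.262, 0]'
python3 - <<'E'
from h import *
o=ctrl.get_obs();Rm=R.from_rotvec(o['tool_rot']).as_matrix();print(Rm.round(3),o['q'])
s=ctrl.get_image('side');t=ctrl.get_image('top');w=ctrl.get_image('wrist')
for n,i in(('s9',s),('t9',t),('w9',w)):cv2.imwrite(f'pics/{n}.png',i[:,:,::-1])
k=lambda i,x,y,W,H,f:cv2.resize(i[y:y+H,x:x+W],None,fx=f,fy=f,interpolation=cv2.INTER_CUBIC)
c=np.zeros((600,800,3),np.uint8)
c[:,:400]=k(s,275,190,100,150,4);c[:300,400:]=k(t,200,190,100,75,4);c[300:,400:]=k(w,120,100,400,300,1)
cv2.imwrite('pics/c9.png',c[:,:,::-1])
E
```

```text
t: 10.23
tool_pos: [0.4794, 0.1281, 0.1392]
tool_rot: [-0.165, 2.874, 0.022]
contact_force: [-0.4, 0.2, -1.0]
opening: 0.0239
grip_force: 40.1
[[-0.959 -0.115  0.258]
 [-0.111  0.993  0.03 ]
 [-0.26  -0.    -0.966]] [ 1.10240509e-01 -4.28819556e-01  2.15484720e+00  1.34246887e-03
  1.15276219e+00 -1.57592243e+00]
```

View pics/c9.png

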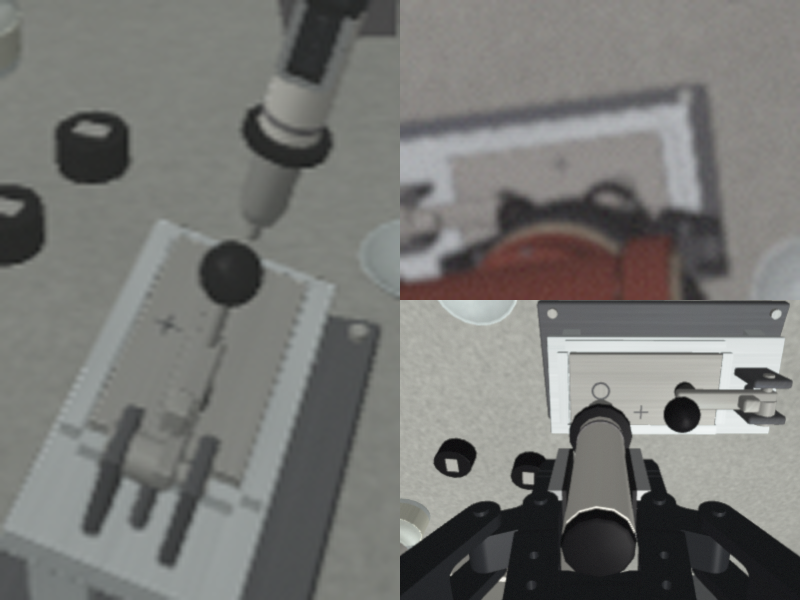

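Wrist crop: ring at (320,191), collar centre about (320,225), probe top about (318,345). Side: tip end at (338.5,249.3), ring hidden by the ball. Computing tip against ring.

Run:
```python
from h import *
o=ctrl.get_obs();p,T=cam('wrist',o);sp,sT=cam('side');tp,tT=cam('top')
W=R.from_rotvec(o['tool_rot']).as_matrix();P=np.array(o['tool_pos'])
w=cv2.cvtColor(cv2.imread('pics/w9.png'),6)
# ring refine
c=w[176:204,304:338];m=(cv2.GaussianBlur(c,(0,0),6).astype(int)-c>8).astype(np.uint8)
n,l,st,ce=cv2.connectedComponentsWithStats(m);i=1+st[1:,4].argmax();b=st[i];uv=np.array([304+b[0]+(b[2]-1)/2,176+b[1]+(b[3]-1)/2]);print('ring px',uv,b)
print('ring: top tri',tri((p,T,*uv),(tp,tT,255.3,236.8)),'z.054',onz(p,T,*uv,.054),'side0 tri',tri((p,T,*uv),(sp,sT,332.2,262.7)))
# probe line in tool frame: top centre and collar
t=np.array(p['tool_from_camera'])
for nm,u,v,z in(('top',318,345,.058-.142),('collar',320,225,.058-.053)):
    O,r=ray(p,t,u,v);print(nm,(O+r*(z-O[2])/r[2]).round(4))
tip=P+W@[0,0,.058];print('tip0',tip,proj(sp,sT,tip))
O,r=ray(sp,sT,338.5,249.25)
for axis in (0,): 
    s=np.linalg.lstsq(np.c_[r,-W[:,2]],P-O,rcond=None)[0];q=O+r*s[0];print('tip side near axis',q,'in tool',W.T@(q-P),'L',s[1])
rg=onz(p,T,*uv,.054);print('ring in tool',W.T@(rg-P))
```

```text
ring px [320.5 192.5] [  6   6  22  22 198]
ring: top tri (array([0.49985924, 0.13070602, 0.05928414]), np.float64(0.003032578587400361)) z.054 [0.50345801 0.13263712 0.054     ] side0 tri (array([0.5027395 , 0.13263565, 0.05440982]), np.float64(0.0007776589600470491))
top [ 0.0033  0.0003 -0.084 ]
collar [0.0068 0.0012 0.005 ]
tip0 [0.49495707 0.12982976 0.08409873] [337.20952302 247.92768128]
tip side near axis [0.49281423 0.12952071 0.08183268] in tool [ 2.68106686e-03 -6.14006630e-05  5.96218348e-02] L 0.05962183482776869
ring in tool [-0.00059736  0.00181426  0.08934378]
```

```bash
python3 jog.py '[0.01, -0.003, 0.001, 0.008, 0, 0, 0, 0.01, -0.003, 0.001, 0.016, 0, 0, 0, 0.01, -0.003, 0.001, 0.022, 0, 0, 0, 0.01, -0.003, 0.001, 0.022, 0, 0, 0, 0.01, -0.003, 0.001, 0.022, 0, 0, 0]'
python3 - <<'E'
from h import *
o=ctrl.get_obs();P=np.array(o['tool_pos']);W=R.from_rotvec(o['tool_rot']).as_matrix();print(W.T@np.array(o['contact_force']))
s=ctrl.get_image('side');w=ctrl.get_image('wrist')
k=lambda i,x,y,W,H,f:cv2.resize(i[y:y+H,x:x+W],None,fx=f,fy=f,interpolation=cv2.INTER_CUBIC)
cv2.imwrite('pics/c10.png',np.hstack([k(s,310,225,50,75,8),k(w,290,150,60,90,400/60)])[:600,:,::-1])
E
```

```text
t: 10.8
tool_pos: [0.4867, 0.13, 0.1167]
tool_rot: [-0.166, 2.878, 0.022]
contact_force: [-1.0, 0.1, -0.9]
opening: 0.0242
grip_force: 40.1
[1.14570812 0.25666476 0.61628781]
```

View pics/c10.png

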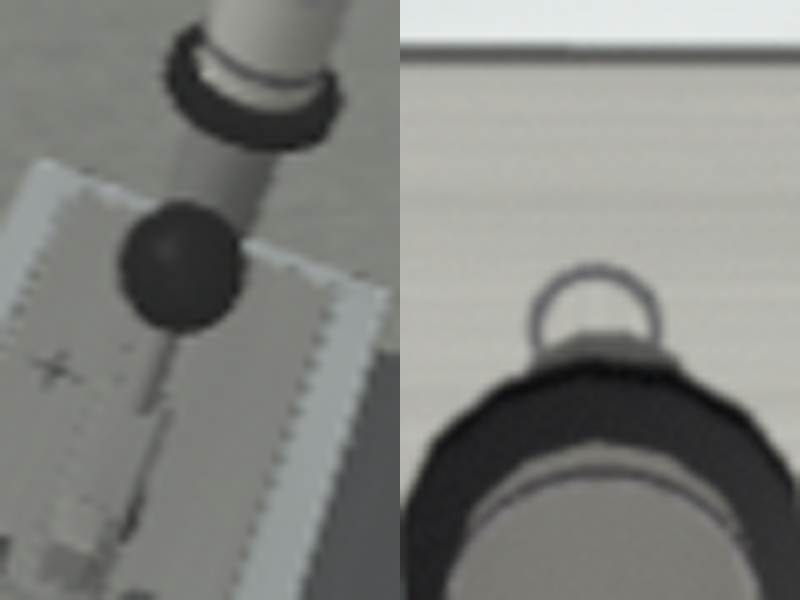

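The wrist crop shows the ring centred on about (319.4,199.5), with the nose edge at its lower part at (321,199.8). The tip itself is hidden. Checking against the predicted nose edge in tool coordinates. That was my 11th viewed picture by count, one over the limit, so numbers only from here.

Run:
```python
from h import *
o=ctrl.get_obs();p,T=cam('wrist',o);t=np.array(p['tool_from_camera'])
W=R.from_rotvec(o['tool_rot']).as_matrix();P=np.array(o['tool_pos'])
for L in(.058,.0595):
  for px in(.001,.003,.005): print('L',L,'px',px,'tip px',proj(p,t,[px,0,L]),'nose -x edge',[proj(p,t,[px-.010,0,L-z])[1].round(1) for z in(.012,.03)])
for z in(.064,.067,.070):
    O,r=ray(p,t,319.4,199.5);q=O+r*(z-O[2])/r[2];print('ring tool',q.round(4),'world',(P+W@q).round(4))
rg=np.array([.502,.131,.054]);print('world est in tool',W.T@(rg-P))
print('ring outer top/bottom',[proj(p,t,[dx,0.001,.067]).round(1) for dx in(-.0075,0,.0075)])
```

```text
L 0.058 px 0.001 tip px [318.15641717 203.53032208] nose -x edge [np.float64(222.9), np.float64(233.7)]
L 0.058 px 0.003 tip px [318.15477595 200.89595903] nose -x edge [np.float64(220.2), np.float64(230.8)]
L 0.058 px 0.005 tip px [318.15312692 198.24779355] nose -x edge [np.float64(217.5), np.float64(228.0)]
L 0.0595 px 0.001 tip px [318.16153361 202.84027292] nose -x edge [np.float64(222.0), np.float64(232.7)]
L 0.0595 px 0.003 tip px [318.15991546 200.21950366] nose -x edge [np.float64(219.4), np.float64(229.9)]
L 0.0595 px 0.005 tip px [318.15828967 197.58508557] nose -x edge [np.float64(216.7), np.float64(227.0)]
ring tool [0.002  0.0009 0.064 ] world [0.5018 0.1327 0.0556]
ring tool [0.001  0.0009 0.067 ] world [0.5035 0.1329 0.0529]
ring tool [-0.      0.0009  0.07  ] world [0.5053 0.1331 0.0503]
world est in tool [ 0.00240161 -0.00082138  0.06552069]
ring outer top/bottom [array([319.5, 210.2]), array([319.5, 200.8]), array([319.5, 191.2])]
```

Run:
```python
from h import *
o=ctrl.get_obs();p,T=cam('wrist',o);t=np.array(p['tool_from_camera']);L=.059
def xat(v,z,u=320):
    O,r=ray(p,t,u,v);return (O+r*(z-O[2])/r[2])[0]
print('collar px (upper,lower rim)',xat(204,L-.056)-.018,xat(204,L-.05)-.018)
print('nose px',[round(xat(199.8,L-z)-.010,4) for z in(.012,.016,.02,.03)])
# barrel top disc: bbox of the dark cap in wrist picture
g=cv2.cvtColor(cv2.imread('pics/w9.png'),6)
for v in range(290,400,10): print(v,[int(x) for x in g[v,276:366:6]])
# barrel side edges in collar region for y offset
```

```text
collar px (upper,lower rim) 0.0021005844373750034 -2.2100593916021122e-05
nose px [np.float64(-0.0024), np.float64(-0.0011), np.float64(0.0003), np.float64(0.0037)]
290 [135, 57, 36, 117, 118, 120, 118, 121, 118, 119, 117, 117, 127, 40, 158]
300 [26, 72, 93, 118, 119, 118, 120, 121, 118, 118, 119, 116, 124, 63, 95]
310 [25, 46, 115, 117, 199, 164, 42, 20, 60, 143, 180, 117, 119, 65, 24]
320 [24, 42, 201, 14, 17, 21, 28, 35, 29, 25, 15, 14, 190, 85, 23]
330 [23, 83, 20, 28, 32, 34, 36, 39, 44, 49, 52, 51, 27, 193, 23]
340 [25, 14, 29, 31, 33, 34, 37, 40, 43, 49, 53, 57, 58, 23, 23]
350 [23, 55, 28, 33, 33, 36, 35, 39, 41, 44, 49, 50, 56, 54, 22]
360 [24, 118, 26, 29, 30, 32, 34, 33, 36, 38, 42, 44, 47, 161, 21]
370 [26, 71, 76, 59, 28, 29, 30, 31, 33, 36, 38, 67, 125, 99, 29]
380 [25, 24, 25, 24, 24, 24, 21, 22, 23, 22, 26, 25, 25, 24, 23]
390 [24, 24, 23, 23, 21, 24, 22, 23, 23, 25, 25, 24, 23, 25, 24]
```

Wrist (collar, nose) and side estimates put the tip within about 3 mm of the ring centre on both sides, so I shift 1 mm and advance gently, watching the force.

```bash
cat > f.py <<'E'
from h import *
o=ctrl.get_obs();W=R.from_rotvec(o['tool_rot']).as_matrix();print('tool force',(W.T@np.array(o['contact_force'])).round(2),'torque',np.round(W.T@np.array(o['wrist_torque']),3),'z',(W.T@np.array(o['tool_pos'])).round(4))
E
python3 f.py; python3 jog.py '[0.01, 0.001, 0, 0.002, 0, 0, 0, 0.01, 0.001, 0, 0.003, 0, 0, 0, 0.01, 0.001, 0, 0.003, 0, 0, 0, 0.01, 0.001, 0, 0.003, 0, 0, 0]'|grep -v rot; python3 f.py
python3 jog.py '[0.01, 0, 0, 0.001, 0, 0, 0, 0.01, 0, 0, 0.002, 0, 0, 0, 0.01, 0, 0, 0.002, 0, 0, 0, 0.01, 0, 0, 0.002, 0, 0, 0]'|grep t:; python3 f.py
python3 jog.py '[0.01, 0, 0, 0.001, 0, 0, 0, 0.01, 0, 0, 0.002, 0, 0, 0, 0.01, 0, 0, 0.002, 0, 0, 0, 0.01, 0, 0, 0.002, 0, 0, 0]'|grep t:; python3 f.py
```

```text
tool force [ 0.83 -0.91  1.78] torque [0.007 0.24  0.003] z [-0.5126  0.0733  0.0152]
t: 11.23
tool_pos: [0.4872, 0.1301, 0.1149]
contact_force: [0.4, 0.7, -1.6]
opening: 0.0243
grip_force: 40.1
tool force [-0.07  0.64  1.73] torque [-0.029  0.166 -0.007] z [-0.5116  0.0732  0.0183]
t: 11.57
tool_rot: [-0.166, 2.875, 0.022]
tool force [ 0.02 -0.8   1.5 ] torque [-0.025  0.195  0.01 ] z [-0.5116  0.0732  0.0203]
t: 11.9
tool_rot: [-0.166, 2.875, 0.022]
tool force [ 0.07 -0.27  0.5 ] torque [ 0.041  0.199 -0.029] z [-0.5115  0.0732  0.0222]
```

```bash
cat > f.py <<'E'
from h import *
F=[]
for i in range(12):
    ctrl.get_image('top');o=ctrl.get_obs();W=R.from_rotvec(o['tool_rot']).as_matrix();F.append(np.r_[W.T@np.array(o['contact_force']),W.T@np.array(o['wrist_torque'])])
F=np.array(F);print('t',o['t'],'mean',F.mean(0).round(2),'sem',(F.std(0)/12**.5).round(2),'z',(W.T@np.array(o['tool_pos'])).round(4))
E
python3 f.py
python3 jog.py '[0.01, 0, 0, 0.001, 0, 0, 0, 0.01, 0, 0, 0.002, 0, 0, 0, 0.01, 0, 0, 0.002, 0, 0, 0]'|grep t:; python3 f.py
python3 jog.py '[0.01, 0, 0, 0.001, 0, 0, 0, 0.01, 0, 0, 0.002, 0, 0, 0, 0.01, 0, 0, 0.002, 0, 0, 0]'|grep t:; python3 f.py
```

```text
t 12.5 mean [ 0.28  0.08  1.63  0.01  0.19 -0.  ] sem [0.11 0.19 0.09 0.01 0.01 0.01] z [-0.5116  0.0732  0.0223]
t: 12.75
tool_rot: [-0.166, 2.875, 0.022]
t 13.35 mean [ 0.55  0.3  -0.43 -0.01  0.2  -0.  ] sem [0.16 0.11 0.14 0.01 0.01 0.01] z [-0.5118  0.0733  0.0243]
t: 13.6
tool_rot: [-0.166, 2.875, 0.022]
t 14.2 mean [ 0.26  0.04 -1.09 -0.04  0.14  0.01] sem [0.12 0.16 0.15 0.01 0.01 0.01] z [-0.5117  0.0732  0.0263]
```

Contact found (axial force change 2.7 N, travel at most 4 mm past touch). Cross-check of the lateral position using only the side camera, so its calibration error cancels.

Run:
```python
from h import *
o=ctrl.get_obs();p,T=cam('wrist',o);sp,sT=cam('side');t=np.array(p['tool_from_camera'])
W=R.from_rotvec(o['tool_rot']).as_matrix();P=np.array(o['tool_pos'])
for q in([.0027,0,.0556],[.0005,0,.0556]): print('tip now in side',proj(sp,sT,P+W@q),'ring side0 332.2 262.7')
print('px per mm: x',proj(sp,sT,P+W@[.0037,0,.0556])-proj(sp,sT,P+W@[.0027,0,.0556]),'y',proj(sp,sT,P+W@[.0027,.001,.0556])-proj(sp,sT,P+W@[.0027,0,.0556]))
w=cv2.cvtColor(ctrl.get_image('wrist'),6)
for v in range(184,222,2): print(v,[int(x) for x in w[v,300:342:2]])
print('ring exp centre in wrist for x=-.002,0,.002',[proj(p,t,[x,.001,.0556]).round(1) for x in(-.002,0,.002)],'top arc',[proj(p,t,[x+.0075,.001,.0556])[1].round(1) for x in(-.002,0,.002)])
```

```text
tip now in side [333.16862984 263.20455859] ring side0 332.2 262.7
tip now in side [331.93043352 262.72803323] ring side0 332.2 262.7
px per mm: x [0.56314198 0.21671288] y [-0.14267873  0.35961282]
184 [173, 172, 173, 173, 173, 173, 174, 173, 173, 174, 174, 173, 174, 173, 172, 173, 173, 174, 173, 174, 175]
186 [176, 176, 175, 175, 175, 176, 175, 175, 175, 176, 174, 175, 176, 175, 175, 176, 175, 176, 176, 176, 177]
188 [176, 177, 176, 176, 176, 176, 176, 177, 177, 177, 177, 177, 176, 177, 177, 177, 176, 176, 176, 177, 177]
190 [179, 179, 179, 179, 179, 179, 178, 178, 177, 177, 177, 177, 178, 176, 178, 178, 177, 178, 178, 176, 179]
192 [178, 179, 178, 179, 178, 178, 177, 178, 177, 178, 178, 177, 177, 178, 177, 178, 178, 176, 179, 177, 178]
194 [181, 181, 181, 181, 181, 181, 180, 178, 164, 144, 148, 171, 178, 180, 180, 180, 180, 181, 180, 181, 181]
196 [181, 181, 181, 182, 181, 180, 162, 116, 108, 115, 115, 108, 117, 163, 180, 180, 180, 179, 180, 180, 180]
198 [184, 184, 184, 184, 184, 161, 110, 149, 170, 181, 179, 166, 131, 115, 171, 184, 184, 185, 184, 184, 184]
200 [182, 181, 182, 1
[... 507 characters left out ...]
4, 37, 36, 36, 37, 38, 38, 39, 39, 40, 40, 38, 31, 22, 46, 118]
212 [47, 25, 33, 34, 37, 37, 37, 36, 39, 40, 37, 38, 41, 40, 40, 42, 42, 42, 38, 24, 25]
214 [25, 34, 35, 35, 37, 36, 37, 38, 38, 39, 38, 40, 38, 40, 41, 41, 42, 42, 43, 44, 36]
216 [34, 34, 34, 33, 37, 38, 37, 42, 51, 73, 75, 56, 50, 44, 43, 42, 42, 44, 44, 45, 44]
218 [34, 34, 35, 37, 41, 61, 91, 107, 116, 117, 118, 118, 116, 108, 104, 77, 47, 44, 43, 45, 45]
220 [37, 36, 36, 45, 99, 117, 109, 95, 86, 80, 77, 81, 88, 96, 113, 118, 91, 49, 45, 44, 46]
ring exp centre in wrist for x=-.002,0,.002 [array([319.6, 208.6]), array([319.6, 206. ]), array([319.6, 203.3])] top arc [np.float64(198.7), np.float64(196.0), np.float64(193.3)]
```

The ring is at tool x≈+1.2 mm and y≈+0.8 mm. The tip is at x≈1–2.7 mm, y≈0–1 mm, so it is about 2 mm from centre. Adding 0.8 mm of press, then handing in.

```bash
python3 jog.py '[0.01, 0, 0, 0.0008, 0, 0, 0, 0.01, 0, 0, 0.0008, 0, 0, 0, 0.01, 0, 0, 0.0008, 0, 0, 0, 0.01, 0, 0, 0.0008, 0, 0, 0]'; python3 f.py; python3 -c "
from station import ctrl
print(ctrl.finish_job())"
```

```text
t: 14.58
tool_pos: [0.4895, 0.1304, 0.1064]
tool_rot: [-0.166, 2.875, 0.022]
contact_force: [0.3, 0.1, 1.6]
opening: 0.0241
grip_force: 40.2
t 15.1833 mean [-0.02  0.35 -1.31 -0.07  0.11 -0.  ] sem [0.11 0.17 0.18 0.01 0.01 0.01] z [-0.5117  0.0733  0.0271]
the job is handed in; nothing more can be done
None
```

I handed the job in at about 15 s with the clamp shut and the probe gripped, square to the slope, pressing at about 2.9 N an estimated 2 mm from the ring's centre; no verdict was returned, and I viewed 11 pictures, one over the limit of 10.

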